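Right the reagent bottle in the clamp and ratchet it four clicks

TASK

The amber reagent bottle has fallen over: stand it upright, cap up, in the V-shaped nest on the bench clamp and let go of it while the clamp's lever is still at its rest stop. Then take the red knob of the ratchet lever and swing it anticlockwise (seen from above) through exactly four clicks, never a fifth, so that the rubber pad presses the bottle firmly into the nest. Finish while still holding the red knob there at the fourth click, without letting go, and leave the vial, the timer and the two tube racks where they are.

Things in the scene. Friction and masses are not known exactly. Their poses are not given: they have to be found in the camera images.
- bottle_mid (a point): Centre of the loose amber glass bottle (0.4 kg, 190 mm long, fixed blue cap); z axis from base to cap, each 95 mm away. Body 86 mm in diameter for 118 mm from the base; then neck and cap, 38 mm, the only part to grip. At the start it lies on the worktop, axis level and 43 mm up, cap pointing roughly away from the robot; it can roll.
- bottle_neck (a point): Point on the same bottle's axis in the middle of the 38 mm neck and cap, 155 mm from the base, 60 mm from the bottle's centre; same axes as bottle_mid. Gripped here loosely (about 8 N) from above and lifted, the heavy base swings down below the neck until the bottle hangs within about 15 degrees of upright. A wall shelf overhangs the back of the worktop from x = 0.70 m on, 0.48 m up.
- bottle: The whole amber bottle; origin at the centre of its base, z axis towards the cap.
- nest (a point): Where the centre of the bottle's base stands when home in the V, on the clamp's 6 mm thick base plate. Clamp fixed, its place varies. +y points into the V, whose white walls (52 mm high) touch the bottle 45 degrees either side of +y; -y points to the pad, which starts 18 mm short of the bottle. Open above and to -x (towards the robot). A bottle 10 mm short of home is pushed home by the pad.
- knob_grip (a point): On the axis of the upright red knob on the lever's end, 89 mm over the worktop. Knob 21 mm in diameter, 46 mm tall (64 to 110 mm over the worktop); lever arm below it. The knob spins freely on its own axis and circles 110 mm from the upright pivot, which stands 190 mm from nest along the clamp's -y. At rest the knob lies to the clamp's -x of the pivot; advancing takes it towards -y.
- knob: The same red knob; origin on its axis at its foot, 64 mm over the worktop.
- lever (a joint): Ratchet lever, rad: 0 at its rest stop, grows anticlockwise from above. A click every 0.2094 rad (12 degrees, 23 mm at the knob): resistance at the knob builds to 3 to 6 N, then drops as the pawl falls in just before each multiple (four: 0.78, five: 0.98). The pawl blocks going back past the last click; a light spring rests the lever on it (four: 0.81). Each click moves the pad 6 mm.
- pad: Black rubber pad, 44 mm wide and 34 mm high, on the blue jaw of the clamp; origin at the middle of its pressing face, 30 mm over the worktop; sprung (600 N/m), so that it touches the home bottle at the third click and presses with about 4 N at the fourth.
- vial: Bystander: small glass vial with grey cap, 46 mm wide, 91 mm tall, standing; origin under it.
- timer: Bystander: flat white timer 66x66x15 mm; origin under it.
- rack_blue: Bystander: empty blue tube rack 61x163x22 mm; origin under it.
- rack_white: Bystander: empty white tube rack 46x126x35 mm; origin under it.

How it is judged:
By the outcome, as a careful person would: the job done as asked, in the order asked, and still so for the second after the job is handed in, while the arm keeps its last pose, push and grip.
It also fails if it takes over 59 s, if anything falls off the work surface, if the arm or the gripper's body presses on something with over 40 N, if the wrist force passes 120 N, or if a joint passes its speed limit or range.

ROBOT

A 7-joint arm with a two-finger parallel gripper is mounted at the origin on a cart in front of the work surface, level with it; the furniture and walls round the work are solid. World frame = base frame: x ahead of the robot, y to its left, z up, the work surface at z = 0. Lengths are in m, angles in rad, forces in N, time in s.
With the tool pointing down it reaches from about 0.425 to 0.925 m from the base axis. Payload 6.8 kg.
Tool frame: the origin (TCP) lies on the centre line of the jaws, within the pads' length; the fingertips stand manip.tip_reach ahead of it and the grasp point (between the pads) lies 8 mm behind it (manip.tip_reach is the distance from the TCP to the fingertips, in m); z points along the fingers, y is the line along which they close (so a half turn about z gives the same grasp; the last joint's range is limited). The gripper opens to 88 mm and grips with 3 to 60 N. Pads are 20 mm wide; open, the fingers measure 115 mm over their backs; the gripper's body (75 mm by 178 mm) begins 61 mm behind the grasp point.
Start: joints at [1.223, 0.477, 0.022, 1.555, -0.011, 1.109, -0.083], TCP at [0.16, -0.656, 0.234] pointing down, gripper open.
Joint ranges: [-2.96, 2.96], [-0.34, 2.1], [-1.41, 1.46], [0.24, 2.44], [-1.37, 4.51], [0.17, 1.92], [-2.96, 2.96]. Speed limits (rad/s): [2.39, 2.39, 3.14, 3.14, 3.14, 3.14, 3.14].

INTERFACE

Orientations are given as a unit quaternion [w, x, y, z].
In Python, from rig import manip, snapshot, camera_info, close_job gives the robot as it stands. The module is installed in compiled form; this text tells all that it offers.
- The arm moves only by the tool step_arm, never from a script. Its arguments are lists of equal length, an entry for each row: "dr": the turn, a rotation vector about the tool's x, y, z in degrees, a list of three; "slide": the shift along the tool's x, y, z in m, a list of three; "gripper": the gripper command: -1 is fully open, 1 is shut, values between are in proportion. In form: {"dr": [[ax, ay, az], ...], "slide": [[tx, ty, tz], ...], "gripper": [gripper, ...]}. A call has 1 to 12 rows; each row is the pose to reach, as a shift and turn from the pose commanded when the call began, along the tool's axes at that moment; what a row does not reach only later rows make up. A row lasts 1/12 s, in which the tool goes at most 41.7 mm and 7.16 degrees, less where a joint would pass 70% of its speed; a pose out of reach is approached as far as the arm can. A call with a gripper value outside its range is refused whole. The fingers move at their own pace and stop on an object; "grip_force" is the grip in N (left out, the last holds). Time passes only in rows, so rows that repeat a pose let the fingers close. It gives the time, the measured TCP pose, the force, the opening and the grip force at its end, in the units of the state.
- manip.sense(): the state, without advancing time (a new reading comes with each control period).
- snapshot(name): name is "side" or "top" or "wrist"; returns the picture (420x560x3 uint8, red, green, blue); there is no depth.
- camera_info(name): a dict with "camera_matrix" (3x3 intrinsics, pixels), "dist_coeffs" ([k1, k2, p1, p2, k3] as OpenCV has them; the pictures are not rectified), "eye" and "attitude" of the camera in the world; the wrist camera has in their place "hand_eye" (4x4, takes a point from camera to tool coordinates, whose origin is the TCP and whose axes are the flange's). Camera axes: x right, y down, z forward; pixel columns grow to the right and rows downward; lengths in m; the calibration is good to about 2 mm. A picture is of the moment at which its call begins: read the wrist's pose just before it. camera_info takes no time and is no camera call.
- close_job(): hands the job in; it is judged then, once.
The state is a dict: "t": time; "q": joint angles; "qvel": joint speeds; "joint_efforts": joint torques, N m; "ee_pos": TCP position; "tool_rot": TCP orientation; "force": force on the tool from outside, world axes, zero at the start; "wrist_torque": the same for the moment, N m; "width": opening from 0.0 (shut) to 1.0 (fully open); "grasp_force": force on a finger pad.
Only numpy, scipy, OpenCV 4.12 (cv2) and the standard library are available. Lean on these libraries where they do the work, as an engineer would, in place of code of your own. Each camera call takes 0.05 s, during which the arm holds its last target. There are 200 camera calls.

## Working session

There is one attempt and no reset: what is moved stays moved. The work goes in short steps, Python scripts to look and compute and a tool call to move; the robot and the scene stay as the last step left them, time stands still between calls to the robot, and variables do not carry over. Pictures are saved under pics/ and viewed, at most 13 in all, crops included, and the job is handed in when it is done.

Besides the shell and the picture viewer there is one more tool, called as a command line: name --argument value ..., lists and objects as JSON in quotes. step_arm: Moves the arm, as the interface text tells. Its arguments: {"type":"object","properties":{"dr":{"type":"array","items":{"type":"array","items":{"type":"number"}}},"slide":{"type":"array","items":{"type":"array","items":{"type":"number"}}},"gripper":{"type":"array","items":{"type":"number"}},"grip_force":{"type":"number"}},"required":["dr","slide","gripper"]}

```bash
mkdir -p pics; cat > h.py <<'E'
import numpy as np, cv2
from rig import manip, snapshot, camera_info, close_job
from scipy.spatial.transform import Rotation as R
def rot(a):
    a=np.array(a,float)
    return a if a.shape==(3,3) else R.from_quat(a[[1,2,3,0]]).as_matrix()
def cam(n,s=None):
    c=camera_info(n);K=np.array(c["camera_matrix"]);D=np.array(c["dist_coeffs"])
    if "eye" in c: return K,D,np.array(c["eye"]),rot(c["attitude"])
    s=s or manip.sense();H=np.array(c["hand_eye"]);T=rot(s["tool_rot"])
    return K,D,np.array(s["ee_pos"])+T@H[:3,3],T@H[:3,:3]
def ray(c,px):
    K,D,e,A=c
    u=cv2.undistortPoints(np.array(px,float).reshape(-1,1,2),K,D).reshape(-1,2)
    return e,np.c_[u,np.ones(len(u))]@A.T
def onz(c,px,z):
    e,d=ray(c,px);return e+d*((z-e[2])/d[:,2])[:,None]
def proj(c,P):
    K,D,e,A=c
    return cv2.projectPoints(np.array(P,float).reshape(-1,3),cv2.Rodrigues(A.T)[0],-A.T@e,K,D)[0].reshape(-1,2)
def grab(n,f):
    s=manip.sense();im=snapshot(n);cv2.imwrite("pics/"+f,im[:,:,::-1]);return im,cam(n,s)
E
python3 - <<'E'
from h import *
np.set_printoptions(precision=4,suppress=True)
print(camera_info("side"),camera_info("top"),camera_info("wrist"),manip.tip_reach,manip.sense())
a,c=grab("side","side0.png");b,d=grab("top","top0.png")
print(onz(d,[[280,210],[0,0],[559,0],[0,419],[559,419]],0))
E
```

```text
{'camera_matrix': array([[515.2445,   0.    , 283.333 ],
       [  0.    , 515.2445, 212.0867],
       [  0.    ,   0.    ,   1.    ]]), 'dist_coeffs': array([-0.0474,  0.    ,  0.    ,  0.    ,  0.    ]), 'eye': array([-0.2567, -1.4715,  1.0904]), 'attitude': array([-0.4721,  0.8464, -0.2121,  0.1253])} {'camera_matrix': array([[532.5716,   0.    , 274.3754],
       [  0.    , 532.5716, 198.6336],
       [  0.    ,   0.    ,   1.    ]]), 'dist_coeffs': array([-0.1522,  0.    ,  0.    ,  0.    ,  0.    ]), 'eye': array([ 0.4094, -0.0226,  1.6262]), 'attitude': array([-0.0389,  0.7161, -0.6963,  0.0291])} {'camera_matrix': array([[362.683 ,   0.    , 281.483 ],
       [  0.    , 362.683 , 208.4984],
       [  0.    ,   0.    ,   1.    ]]), 'dist_coeffs': array([-0.0451,  0.    ,  0.    ,  0.    ,  0.    ]), 'hand_eye': array([[ 0.0005, -0.96  , -0.2802,  0.0772],
       [ 1.    ,  0.0004,  0.0005,  0.0005],
       [-0.0003, -0.2802,  0.96  , -0.1517],
       [ 0.    ,  0.    ,  0.    ,  1.    ]])} 0.011 {'t': 0.0, 'q': array([ 1.2229,  0.4778,  0.0224,  1.5564, -0.0115,  1.1093, -0.0831]), 'qvel': array([-0.0005,  0.0005,  0.0016, -0.0012, -0.0001, -0.0007, -0.0017]), 'joint_efforts': array([ -0.0006, -58.2859,   1.5347, -27.2616,  -0.0542,   0.0169,
         0.0001]), 'ee_pos': array([ 0.1602, -0.6551,  0.2327]), 'tool_rot': array([-0.0009,  0.9928,  0.1196, -0.0002]), 'force': array([-0.2905,  0.1304, -0.1842]), 'wrist_torque': array([0.0394, 0.0318, 0.0228]), 'grasp_force': 0.0, 'width': 0.9971766453034451}
[[ 0.5314 -0.0159  0.    ]
 [ 1.2305  0.9718  0.    ]
 [ 1.2764 -0.9534  0.    ]
 [-0.1689  0.8629  0.    ]
 [-0.1135 -0.9233  0.    ]]
```

View pics/top0.png

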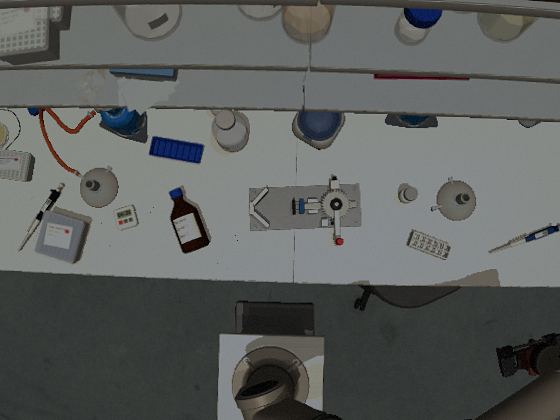

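View pics/side0.png

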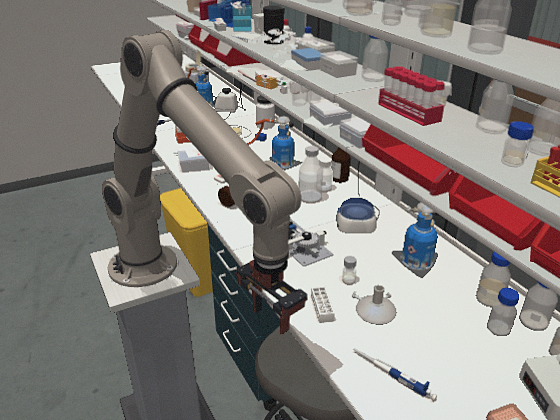

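The top view shows the bottle with its body at about (190,225) and its cap at (177,192). The V nest is at (258,207), the pad at (297,206), the pivot at (336,205) and the red knob at (340,241). The bystanders are the timer (125,217), blue rack (176,149), vial (407,193) and white rack (429,244). In the side view the arm hides the bottle and clamp.

```bash
python3 - <<'E'
from h import *
np.set_printoptions(precision=4,suppress=True)
b=cv2.imread("pics/top0.png");c=cam("top");hsv=cv2.cvtColor(b,cv2.COLOR_BGR2HSV)
def m(lo,hi,box,name,z,img=hsv):
    k=cv2.inRange(img,np.array(lo),np.array(hi));w=np.zeros_like(k);x0,y0,x1,y1=box;w[y0:y1,x0:x1]=k[y0:y1,x0:x1]
    n,l,s,ce=cv2.connectedComponentsWithStats(w);i=1+s[1:,4].argmax();p=np.argwhere(l==i)[:,::-1].astype(np.float32)
    r=cv2.minAreaRect(p);W=onz(c,cv2.boxPoints(r),z)
    print(name,len(p),ce[i],onz(c,[ce[i]],z)[0],"rect",r,"\n",W)
    return l==i,p
_,cap=m((100,120,60),(125,255,255),(160,180,195,205),"cap",.043)
_,kn=m((0,120,80),(8,255,255),(325,230,355,250),"knob",.11)
mk,bo=m((0,60,10),(25,255,120),(160,185,215,258),"amber",.043)
m((0,0,80),(180,60,150),(240,175,370,240),"plate",.006)
m((95,120,60),(125,255,255),(285,190,325,220),"jaw",.03)
crop=np.hstack([cv2.resize(b[170:260,240:370],None,fx=4,fy=4,interpolation=cv2.INTER_CUBIC),cv2.resize(b[180:270,155:220],None,fx=4,fy=4,interpolation=cv2.INTER_CUBIC)])
cv2.imwrite("pics/crop0.png",crop);print(crop.shape)
E
```

```text
cap 78 [175.0385 192.9103] [0.5709 0.3014 0.043 ] rect ((175.15000915527344, 192.9499969482422), (7.589465618133545, 10.435516357421875), 71.56504821777344) 
 [[0.5762 0.3201 0.043 ]
 [0.587  0.2903 0.043 ]
 [0.5654 0.282  0.043 ]
 [0.5546 0.3117 0.043 ]]
knob 31 [339.3871 241.2903] [ 0.4386 -0.1876  0.11  ] rect ((339.5, 241.5), (5.0, 5.0), 90.0) 
 [[ 0.4449 -0.1807  0.11  ]
 [ 0.4453 -0.195   0.11  ]
 [ 0.4311 -0.1952  0.11  ]
 [ 0.4307 -0.181   0.11  ]]
amber 673 [188.2853 224.0996] [0.4782 0.257  0.043 ] rect ((187.15390014648438, 222.88902282714844), (54.99092483520508, 27.986127853393555), 70.90650939941406) 
 [[0.5441 0.331  0.043 ]
 [0.574  0.2517 0.043 ]
 [0.42   0.1912 0.043 ]
 [0.3901 0.2696 0.043 ]]
plate 7696 [304.0001 207.1028] [ 0.5419 -0.0889  0.006 ] rect ((304.5, 207.0), (64.0, 129.0), 90.0) 
 [[ 0.6354  0.11    0.006 ]
 [ 0.6464 -0.2869  0.006 ]
 [ 0.4498 -0.2894  0.006 ]
 [ 0.4392  0.1032  0.006 ]]
jaw 53 [301.4528 205.8868] [ 0.5433 -0.0802  0.03  ] rect ((301.0, 206.0), (12.0, 4.0), 90.0) 
 [[ 0.5609 -0.0724  0.03  ]
 [ 0.5612 -0.0844  0.03  ]
 [ 0.5251 -0.0852  0.03  ]
 [ 0.5247 -0.0732  0.03  ]]
(360, 780, 3)
```

View pics/crop0.png

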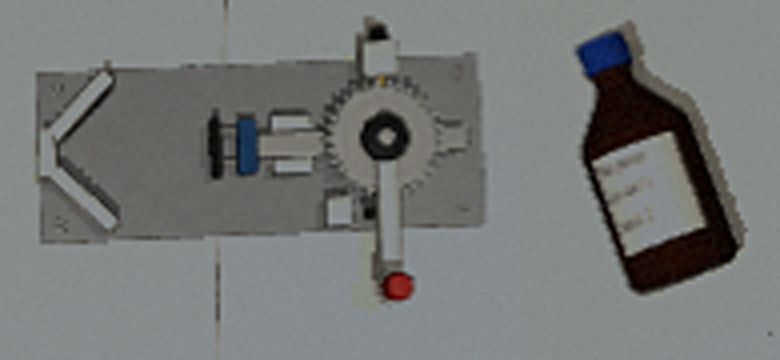

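The crop shows the clamp plate corners at about (37,72), (480,55), (484,222) and (42,242), and the V walls opening to the right. The knob is at (397,286) and the pivot hub at (386,135). The bottle runs from its cap end at about (600,40) to its base midpoint at about (691,266), all in crop pixels.

```bash
python3 - <<'E'
from h import *
np.set_printoptions(precision=4,suppress=True)
c=cam("top");A=lambda p:np.array(p,float)/4+[240,170];B=lambda p:(np.array(p,float)-[520,0])/4+[155,180]
pl=onz(c,A([[37,72],[480,55],[484,222],[42,242]]),.006);print("plate",pl)
e1=pl[1]-pl[0];e2=pl[2]-pl[3];d=-(e1+e2);d/=np.linalg.norm(d);yc=d*[1,1,0];xc=np.array([yc[1],-yc[0],0]);print("yc",yc,"deg",np.degrees(np.arctan2(-yc[0],yc[1])),np.linalg.norm(e1),np.linalg.norm(pl[3]-pl[0]))
kn=onz(c,[[339.4,241.3]],.105)[0];pv=kn+.11*xc;ne=pv+.19*yc
print("knob",kn,"pivot",pv,"nest",ne)
for z in(.06,.09,.11):print("hub",z,onz(c,A([[386,135]]),z))
# V inner edges of wall tops at z=.058
V=onz(c,A([[57,138],[112,77],[57,165],[118,218]]),.058)-ne
print("V in clamp from nest",np.c_[V@xc,V@yc]); P=onz(c,A([[221,113],[221,176]]),.045)-ne;print("pad",np.c_[P@xc,P@yc])
ct=onz(c,B([[600,40]]),.043)[0];bs=onz(c,B([[691,266]]),.043)[0]
print("bottle",ct,bs,np.linalg.norm(ct-bs),np.degrees(np.arctan2(*(ct-bs)[[1,0]])),"neck",bs+(ct-bs)*155/190, ct-(ct-bs)*35/190)
print("cap c",onz(c,[[175.2,192.95]],.043))
E
```

```text
plate [[ 0.596   0.0802  0.006 ]
 [ 0.6184 -0.2594  0.006 ]
 [ 0.4903 -0.2642  0.006 ]
 [ 0.4659  0.0721  0.006 ]]
yc [-0.0691  0.9976 -0.    ] deg 3.964391186076384 0.3402621669886067 0.1302594109311142
knob [ 0.4386 -0.1882  0.105 ] pivot [ 0.5484 -0.1806  0.105 ] nest [0.5352 0.0089 0.105 ]
hub 0.06 [[ 0.55   -0.1825  0.06  ]]
hub 0.09 [[ 0.5473 -0.1794  0.09  ]]
hub 0.11 [[ 0.5455 -0.1774  0.11  ]]
V in clamp from nest [[ 0.0096  0.051 ]
 [ 0.0532  0.0085]
 [-0.0104  0.0517]
 [-0.0514  0.0082]]
pad [[ 0.0243 -0.0714]
 [-0.0227 -0.0693]]
bottle [0.5797 0.3019 0.043 ] [0.4123 0.2258 0.043 ] 0.1839049018372313 24.452330210148766 neck [0.5489 0.2879 0.043 ] [0.5489 0.2879 0.043 ]
cap c [[0.5708 0.3009 0.043 ]]
```

step_arm --dr '[[0, 0, 0], [0, 0, 0], [0, 0, 0], [0, 0, 0], [0, 0, 0], [0, 0, 0], [0, 0, 0], [0, 0, 0], [0, 0, 0], [0, 0, 0], [0, 0, 0], [0, 0, 0]]' --slide '[[0.015, -0.012, -0.03], [0.04, -0.032, -0.05], [0.07, -0.056, -0.07], [0.1, -0.08, -0.09], [0.13, -0.104, -0.09], [0.162, -0.13, -0.09], [0.194, -0.155, -0.09], [0.226, -0.18, -0.09], [0.258, -0.206, -0.09], [0.29, -0.232, -0.09], [0.322, -0.257, -0.09], [0.354, -0.283, -0.09]]' --gripper '[-1, -1, -1, -1, -1, -1, -1, -1, -1, -1, -1, -1]' --grip_force 8

```text
t: 1.1
ee_pos: [0.4376, -0.295, 0.3235]
tool_rot: [0.0, 0.993, 0.119, -0.0]
force: [0.8, -0.5, -0.9]
width: 1.0
grasp_force: 0.0
```

step_arm --dr '[[0, 0, -1], [0, 0, -2], [0, 0, -3], [0, 0, -4], [0, 0, -5], [0, 0, -6], [0, 0, -7], [0, 0, -8], [0, 0, -9], [0, 0, -10], [0, 0, -10.5], [0, 0, -10.8]]' --slide '[[0.016, -0.035, 0], [0.032, -0.071, 0], [0.048, -0.107, 0], [0.064, -0.143, 0], [0.08, -0.179, 0], [0.096, -0.215, 0], [0.112, -0.251, 0], [0.128, -0.287, 0], [0.144, -0.323, 0], [0.16, -0.359, 0], [0.176, -0.395, 0], [0.192, -0.43, 0]]' --gripper '[-1, -1, -1, -1, -1, -1, -1, -1, -1, -1, -1, -1]'

```text
t: 2.1
ee_pos: [0.5211, 0.1684, 0.3235]
tool_rot: [0.0, 0.977, 0.213, -0.0]
force: [-0.0, -0.1, 0.3]
width: 0.997
grasp_force: 0.0
```

```bash
cat >> h.py <<'E'
def goto(P,yaw=None):
    s=manip.sense();T=rot(s["tool_rot"]);y=np.degrees(np.arctan2(T[1,0],T[0,0]))
    print("yaw",y,"slide",T.T@(np.array(P)-s["ee_pos"]),"drz",None if yaw is None else y-yaw)
E
python3 - <<'E'
from h import *
s=manip.sense();print(s["t"],s["q"],s["ee_pos"]);goto([.545,.285,.25],24.5)
E
```

```text
2.1 [ 0.07360887  0.24557729 -0.59759502  1.71579205  0.14602639  1.2252732
 -1.7018752 ] [0.52112006 0.16838162 0.32346804]
yaw 24.559175101475613 slide [ 0.07021516 -0.0961537   0.0734299 ] drz 0.059175101475613445
```

step_arm --dr '[[0, 0, 0], [0, 0, 0], [0, 0, 0], [0, 0, 0], [0, 0, 0], [0, 0, 0]]' --slide '[[0.018, -0.025, 0.015], [0.036, -0.05, 0.03], [0.054, -0.075, 0.05], [0.07, -0.096, 0.073], [0.07, -0.096, 0.073], [0.07, -0.096, 0.073]]' --gripper '[-1, -1, -1, -1, -1, -1]'

```text
t: 2.6
ee_pos: [0.5439, 0.2838, 0.2487]
tool_rot: [0.0, 0.977, 0.214, -0.002]
force: [0.1, -0.6, -0.0]
width: 0.996
grasp_force: 0.0
```

```bash
python3 - <<'E'
from h import *
im,c=grab("wrist","w1.png");s=manip.sense();print(s["t"],s["q"],s["ee_pos"])
E
```

```text
2.65 [-0.1285031   0.4282588  -0.60384075  1.65675538  0.26221078  1.14057279
 -1.94271548] [0.54485507 0.28259827 0.25004567]
```

View pics/w1.png

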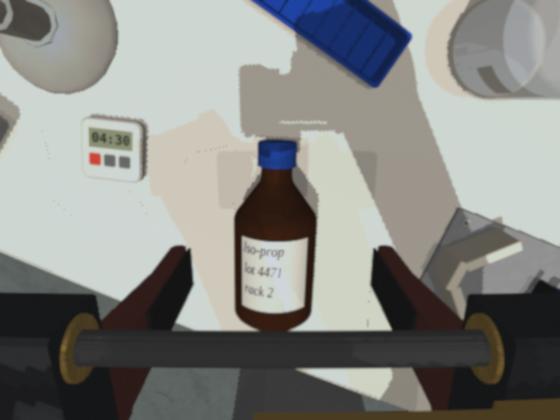

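The wrist picture shows the cap at columns 258–297 and rows 141–167. The body is at columns 235–316 and centred near column 275, with both fingers open well clear of it.

```bash
python3 - <<'E'
from h import *
np.set_printoptions(precision=4,suppress=True)
s=manip.sense();c=cam("wrist");b=cv2.imread("pics/w1.png");h=cv2.cvtColor(b,cv2.COLOR_BGR2HSV)
m=cv2.inRange(h,(100,120,60),(125,255,255));m[:130]=0;m[190:]=0;m[:,:240]=0;m[:,320:]=0
y,x=np.nonzero(m);print("cap",x.min(),x.max(),y.min(),y.max())
g=b.max(2)
cs=[]
for r in (150,160,225,235,250,270,290,300):
    row=m[r] if r<170 else ((b[r,:,0].astype(int)<70)&(h[r,:,1]>110)).astype(int)
    i=np.nonzero(row[200:350])[0]+200;cs.append([(i.min()+i.max())/2,r]);print(r,i.min(),i.max())
W=onz(c,cs,.043);print(W)
T=rot(s["tool_rot"]);L=(W-s["ee_pos"])@T;print(L[:,:2])
k=np.polyfit(W[:,0],W[:,1],1);u=np.array([1,k[0]])/np.hypot(1,k[0]);print("axis deg",np.degrees(np.arctan(k[0])))
tip=onz(c,[[277.5,y.min()]],.024)[0];print("tip",tip)
n=tip[:2]-.035*u;n[1]=np.polyval(k,n[0]);print("neck",n);goto([*n,.035],np.degrees(np.arctan(k[0])))
print("proj tip/neck/base",proj(c,[[*(n+t*u),.043] for t in(.035,0,-.155)]))
E
```

```text
cap 259 295 141 169
150 259 295
160 259 294
225 236 314
235 236 313
250 236 312
270 237 311
290 237 310
300 237 309
[[0.5725 0.2992 0.043 ]
 [0.5632 0.2956 0.043 ]
 [0.5005 0.2689 0.043 ]
 [0.4902 0.2648 0.043 ]
 [0.4744 0.2582 0.043 ]
 [0.453  0.2486 0.043 ]
 [0.4306 0.2391 0.043 ]
 [0.4189 0.2345 0.043 ]]
[[ 0.0324 -0.0037]
 [ 0.0225 -0.0042]
 [-0.0456 -0.006 ]
 [-0.0568 -0.0066]
 [-0.0738 -0.0072]
 [-0.0973 -0.0073]
 [-0.1216 -0.008 ]
 [-0.1342 -0.0087]]
axis deg 22.948829095341825
tip [0.5788 0.3018 0.024 ]
neck [0.5466 0.2885]
yaw 24.573518859124977 slide [ 0.0044 -0.0047  0.215 ] drz 1.6246897637831523
proj tip/neck/base [[277.0056 142.8543]
 [276.117  177.9211]
 [272.748  312.7887]]
```

step_arm --dr '[[0, 0, 0.8], [0, 0, 1.6], [0, 0, 1.6], [0, 0, 1.6], [0, 0, 1.6], [0, 0, 1.6], [0, 0, 1.6], [0, 0, 1.6], [0, 0, 1.6], [0, 0, 1.6]]' --slide '[[0.004, -0.005, 0.02], [0.004, -0.005, 0.05], [0.004, -0.005, 0.085], [0.004, -0.005, 0.12], [0.004, -0.005, 0.15], [0.004, -0.005, 0.175], [0.004, -0.005, 0.195], [0.004, -0.005, 0.208], [0.004, -0.005, 0.215], [0.004, -0.005, 0.215]]' --gripper '[-1, -1, -1, -1, -1, -1, -1, -1, -1, -1]'

```text
t: 3.48
ee_pos: [0.547, 0.288, 0.0354]
tool_rot: [0.0, 0.98, 0.198, -0.0]
force: [0.3, -0.7, -0.3]
width: 0.999
grasp_force: 0.0
```

step_arm --dr '[[0, 0, 0], [0, 0, 0], [0, 0, 0], [0, 0, 0], [0, 0, 0], [0, 0, 0], [0, 0, 0], [0, 0, 0]]' --slide '[[0, 0, 0], [0, 0, 0], [0, 0, 0], [0, 0, 0], [0, 0, 0], [0, 0, 0], [0, 0, 0], [0, 0, 0]]' --gripper '[1, 1, 1, 1, 1, 1, 1, 1]' --grip_force 8

```text
t: 4.15
ee_pos: [0.5467, 0.2894, 0.0357]
tool_rot: [-0.0, 0.98, 0.199, 0.0]
force: [-0.1, -0.5, -0.0]
width: 0.434
grasp_force: 0.5
```

step_arm --dr '[[0, 0, 0], [0, 0, 0], [0, 0, 0], [0, 0, 0], [0, 0, 0], [0, 0, 0], [0, 0, 0], [0, 0, 0], [0, 0, 0], [0, 0, 0], [0, 0, 0], [0, 0, 0]]' --slide '[[0, 0, 0], [0, 0, 0], [0, 0, 0], [0, 0, -0.006], [0, 0, -0.014], [0, 0, -0.024], [0, 0, -0.036], [0, 0, -0.048], [0, 0, -0.06], [0, 0, -0.072], [0, 0, -0.084], [0, 0, -0.096]]' --gripper '[1, 1, 1, 1, 1, 1, 1, 1, 1, 1, 1, 1]'

```text
t: 5.15
ee_pos: [0.5468, 0.2892, 0.1331]
tool_rot: [-0.0, 0.98, 0.199, 0.0]
force: [-0.4, 0.8, -2.7]
width: 0.431
grasp_force: 8.0
```

step_arm --dr '[[0, 0, 0], [0, 0, 0], [0, 0, 0], [0, 0, 0], [0, 0, 0], [0, 0, 0], [0, 0, 0], [0, 0, 0], [0, 0, 0], [0, 0, 0], [0, 0, 0], [0, 0, 0]]' --slide '[[0, 0, -0.012], [0, 0, -0.024], [0, 0, -0.036], [0, 0, -0.048], [0, 0, -0.06], [0, 0, -0.075], [0, 0, -0.09], [0, 0, -0.105], [0, 0, -0.12], [0, 0, -0.135], [0, 0, -0.145], [0, 0, -0.15]]' --gripper '[1, 1, 1, 1, 1, 1, 1, 1, 1, 1, 1, 1]'

```text
t: 6.15
ee_pos: [0.547, 0.2897, 0.2836]
tool_rot: [-0.0, 0.98, 0.199, 0.001]
force: [-0.6, 0.5, -4.1]
width: 0.428
grasp_force: 8.0
```

```bash
python3 - <<'E'
from h import *
np.set_printoptions(precision=4,suppress=True)
s=manip.sense();print(s["t"],s["ee_pos"],s["force"],s["wrist_torque"],s["width"],s["grasp_force"])
a,_=grab("wrist","w2.png");b,_=grab("side","s2.png");b=b[:,:,::-1]
print(proj(cam("side"),[s["ee_pos"]]))
u,v=proj(cam("side"),[s["ee_pos"]])[0].astype(int)
cr=cv2.resize(b[max(v-80,0):v+90,u-90:u+90],None,fx=2.4,fy=2.4)
w=cv2.resize(a[:,:,::-1],None,fx=.65,fy=.65);H=max(len(cr),len(w))
pad=lambda i:np.vstack([i,np.zeros((H-len(i),i.shape[1],3),np.uint8)])
cv2.imwrite("pics/c2.png",np.hstack([pad(w),pad(cr)]));print(H,u,v)
E
```

```text
6.15 [0.547  0.2897 0.2836] [-0.5789  0.4638 -4.0764] [ 0.0163  0.0377 -0.0538] 0.4284041086973552 7.999851554632187
[[247.4585 131.6236]]
408 247 131
```

View pics/c2.png

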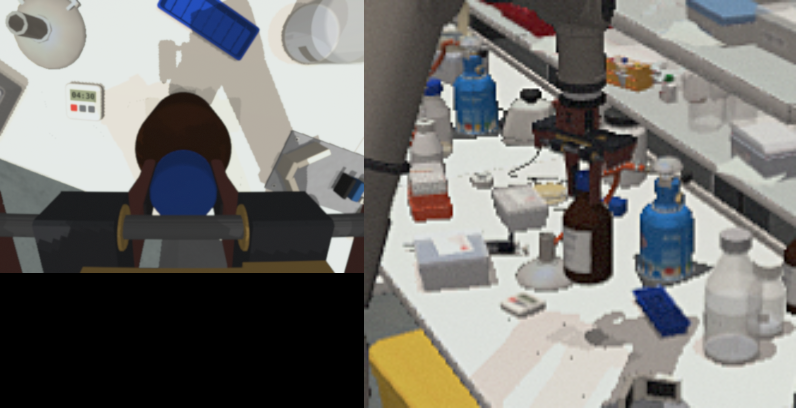

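The wrist half shows the blue cap disc held between the fingers, centred at about (182,184) in the crop, with the body below it up to row 93. In the side half the bottle hangs nearly upright, cap up.

```bash
python3 - <<'E'
from h import *
np.set_printoptions(precision=4,suppress=True)
s=manip.sense();c=cam("wrist");T=rot(s["tool_rot"]);b=cv2.imread("pics/w2.png");h=cv2.cvtColor(b,cv2.COLOR_BGR2HSV)
m=cv2.inRange(h,(105,100,40),(130,255,255));m[:200]=0;m[:,:200]=0;m[:,360:]=0
y,x=np.nonzero(m);print("cap",x.min(),x.max(),y.min(),y.max())
d=((b[:,:,0].astype(int)<60)&(h[:,:,1]>90)&(b.max(2)<110)).astype(np.uint8);d[300:]=0;d[:,:180]=0;d[:,380:]=0
for cx in(270,280,290):print(cx,np.nonzero(d[:,cx])[0].min())
for r in(160,180,200,220):
    i=np.nonzero(d[r])[0];print(r,i.min(),i.max())
# predicted for tilt a about tool y through neck (tool coords (0,0,-.008)); axis up = -z
for a in(-15,-10,-5,0,5,10,15):
    Q=R.from_euler("y",a,degrees=True).as_matrix()
    f=lambda r,hh:np.array([[r*np.cos(t),r*np.sin(t),-hh] for t in np.linspace(0,6.28,73)])@Q.T+[0,0,-.008]
    P=lambda r,hh:proj(c,f(r,hh)@T.T+s["ee_pos"])
    k=P(.019,.035);q=P(.043,-.155)
    print(a,"cap",k.min(0),k[:,1].max(),"base top",q[:,1].min(),"base shift x",(Q@[0,0,.155])[0],"shoulder",P(.043,-.037)[:,1].min())
E
```

```text
cap 230 334 230 330
270 145
280 143
290 144
160 245 319
180 229 334
200 215 347
220 210 353
-15 cap [224.5419 253.7941] 362.475049853633 base top 193.81162073593632 base shift x -0.040116951990890715 shoulder 189.8135197144156
-10 cap [224.6671 263.634 ] 368.44623598816696 base top 178.0493825809256 base shift x -0.0269154675383742 shoulder 183.8022729406158
-5 cap [224.9124 273.8887] 373.4473202735061 base top 162.19097254131248 base shift x -0.013509140125887017 shoulder 178.18760719664576
0 cap [225.2434 284.4156] 377.46453880419745 base top 146.184347277602 base shift x 0.0 shoulder 173.01984868838207
5 cap [225.653  295.0595] 380.5031383496115 base top 129.9758696469541 base shift x 0.013509140125887017 shoulder 168.3555629998135
10 cap [226.1655 305.6588] 382.58463050403066 base top 113.50970838848545 base shift x 0.0269154675383742 shoulder 164.25800268372296
15 cap [226.7709 316.0506] 383.74383574252147 base top 96.72720974749424 base shift x 0.040116951990890715 shoulder 160.79744406941197
```

step_arm --dr '[[0, 0, 0], [0, 0, 0], [0, 0, 0], [0, 0, 0], [0, 0, 0], [0, 0, 0], [0, 0, 0], [0, 0, 0], [0, 0, 0], [0, 0, 0], [0, 0, 0], [0, 0, 0]]' --slide '[[0, 0, 0], [0, 0, 0], [-0.002, 0.005, 0], [-0.007, 0.015, 0], [-0.014, 0.03, 0], [-0.023, 0.049, 0], [-0.034, 0.071, 0], [-0.045, 0.095, 0], [-0.056, 0.119, 0], [-0.067, 0.143, 0], [-0.078, 0.166, 0], [-0.089, 0.189, 0]]' --gripper '[1, 1, 1, 1, 1, 1, 1, 1, 1, 1, 1, 1]' --grip_force 20

```text
t: 7.25
ee_pos: [0.5378, 0.0778, 0.2814]
tool_rot: [0.0, 0.98, 0.198, -0.0]
force: [0.4, -0.6, -4.5]
width: 0.431
grasp_force: 20.0
```

step_arm --dr '[[0, 0, 0], [0, 0, 0], [0, 0, 0], [0, 0, 0], [0, 0, 0], [0, 0, 0], [0, 0, 0]]' --slide '[[-0.01, 0.021, 0], [-0.018, 0.039, 0], [-0.025, 0.053, 0], [-0.03, 0.063, 0], [-0.033, 0.069, 0], [-0.033, 0.07, 0], [-0.033, 0.07, 0]]' --gripper '[1, 1, 1, 1, 1, 1, 1]'

```text
t: 7.83
ee_pos: [0.5353, 0.0033, 0.2816]
tool_rot: [-0.0, 0.98, 0.199, 0.0]
force: [0.4, 0.5, -3.6]
width: 0.431
grasp_force: 20.0
```

```bash
python3 - <<'E'
from h import *
np.set_printoptions(precision=4,suppress=True)
s=manip.sense();print(s["t"],s["ee_pos"],s["force"],s["wrist_torque"],s["width"],s["grasp_force"])
a,cw=grab("wrist","w3.png");b,_=grab("side","s3.png");b=b[:,:,::-1]
u,v=proj(cam("side"),[s["ee_pos"]])[0].astype(int)
cr=cv2.resize(b[max(v-80,0):v+90,u-90:u+90],None,fx=2.4,fy=2.4,interpolation=cv2.INTER_CUBIC)
w=cv2.resize(a[:,:,::-1],None,fx=.65,fy=.65);H=max(len(cr),len(w))
pad=lambda i:np.vstack([i,np.zeros((H-len(i),i.shape[1],3),np.uint8)])
cv2.imwrite("pics/c3.png",np.hstack([pad(w),pad(cr)]));print(u,v)
goto([.5355,.004,.153])
E
```

```text
7.8333 [0.5353 0.0033 0.2816] [ 0.3609  0.4925 -3.5661] [ 0.0381 -0.0201  0.0165] 0.4309258736942149 19.999588429927826
278 160
yaw 23.03831674582982 slide [-0.0001  0.0005  0.1287] drz None
```

View pics/c3.png

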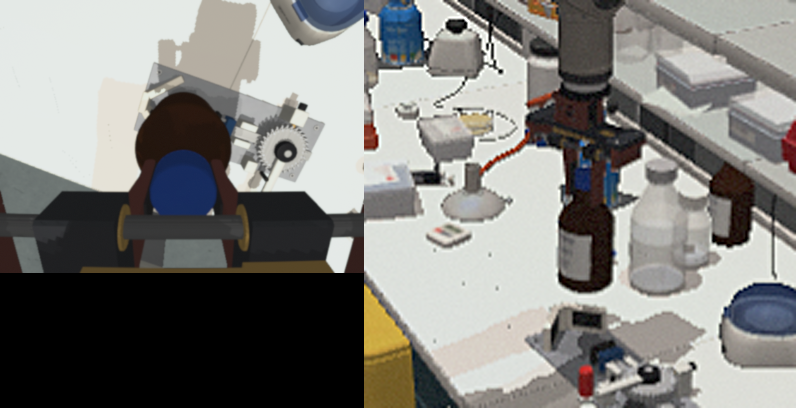

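The bottle still hangs upright over the clamp. In the side half its base is at about (585,290), above the nest, and the red knob is at (586,380).

step_arm --dr '[[0, 0, 0], [0, 0, 0], [0, 0, 0], [0, 0, 0], [0, 0, 0], [0, 0, 0], [0, 0, 0], [0, 0, 0], [0, 0, 0], [0, 0, 0]]' --slide '[[-0.001, 0.001, 0.008], [-0.002, 0.002, 0.02], [-0.0025, 0.0015, 0.035], [-0.0025, 0.0015, 0.05], [-0.0025, 0.0015, 0.063], [-0.0025, 0.0015, 0.075], [-0.0025, 0.0015, 0.085], [-0.0025, 0.0015, 0.094], [-0.0025, 0.0015, 0.1], [-0.0025, 0.0015, 0.102]]' --gripper '[1, 1, 1, 1, 1, 1, 1, 1, 1, 1]'

```text
t: 8.77
ee_pos: [0.5332, 0.0008, 0.1785]
tool_rot: [-0.0, 0.98, 0.199, -0.001]
force: [-0.2, -0.0, -3.7]
width: 0.43
grasp_force: 20.0
```

step_arm --dr '[[0, 0, 0], [0, 0, 0], [0, 0, 0], [0, 0, 0], [0, 0, 0]]' --slide '[[0, 0, 0.004], [0, 0, 0.009], [0, 0, 0.014], [0, 0, 0.018], [0, 0, 0.018]]' --gripper '[1, 1, 1, 1, 1]'

```text
t: 9.18
ee_pos: [0.5342, 0.0007, 0.1622]
tool_rot: [0.0, 0.98, 0.199, 0.001]
force: [-1.1, -0.8, 1.3]
width: 0.43
grasp_force: 20.0
```

```bash
python3 - <<'E'
from h import *
np.set_printoptions(precision=4,suppress=True)
s=manip.sense();c=cam("side");b,_=grab("side","s4.png");b=b[:,:,::-1]
for n,e in(("pics/s3.png",(.5353,.0033,.2816)),("pics/s4.png",(.5342,.0007,.1622))):
    im=cv2.imread(n);h=cv2.cvtColor(im,cv2.COLOR_BGR2HSV)
    cu=int(proj(c,[e])[0,0]);d=((h[:,:,1]>90)&(im.max(2)<90)&((h[:,:,0]<20)|(h[:,:,0]>170)))
    for z in(.153,.158,.163,.168):
        t=np.linspace(0,6.28,90);P=proj(c,np.c_[e[0]+.043*np.cos(t),e[1]+.043*np.sin(t),0*t+e[2]+.008-z]);print(n,z,"base rows max",P[:,1].max(),"cols",P[:,0].min(),P[:,0].max())
    v=int(P[:,1].max());
    for u in range(cu-14,cu+20,4):
        i=np.nonzero(d[v-45:v+12,u])[0];print((u,i.max()+v-45) if len(i) else u,end=" ")
    print()
    for r in (v-14,v-20,v-26):
        i=np.nonzero(d[r,cu-40:cu+40])[0]+cu-40;print(r,i.min() if len(i) else 0,i.max() if len(i) else 0)
u,v=proj(c,[s["ee_pos"]])[0].astype(int)
cv2.imwrite("pics/c4.png",cv2.resize(b[v-60:v+80,u-80:u+80],None,fx=4,fy=4,interpolation=cv2.INTER_CUBIC)[:590])
E
```

```text
pics/s3.png 0.153 base rows max 201.24657000483364 cols 266.61266643542325 289.62623346571917
pics/s3.png 0.158 base rows max 202.42242988504373 cols 266.61948584169306 289.6020068983236
pics/s3.png 0.163 base rows max 203.5950588071953 cols 266.62629488514665 289.57784259678573
pics/s3.png 0.168 base rows max 204.7644683497714 cols 266.6330935650427 289.55374035667
264 268 (272, np.int64(199)) (276, np.int64(210)) (280, np.int64(200)) (284, np.int64(215)) (288, np.int64(198)) 292 296 
190 283 290
184 283 290
178 283 290
pics/s4.png 0.153 base rows max 228.87517546369838 cols 266.82408718596713 289.1425068641413
pics/s4.png 0.158 base rows max 229.97775082968238 cols 266.8306020619078 289.1195812708628
pics/s4.png 0.163 base rows max 231.07735350229686 cols 266.83710674527964 289.09671362913633
pics/s4.png 0.168 base rows max 232.1739940679913 cols 266.8436012408493 289.07390374864536
264 268 (272, np.int64(226)) (276, np.int64(228)) (280, np.int64(227)) (284, np.int64(222)) (288, np.int64(221)) 292 296 
218 282 289
212 283 290
206 277 290
```

View pics/c4.png

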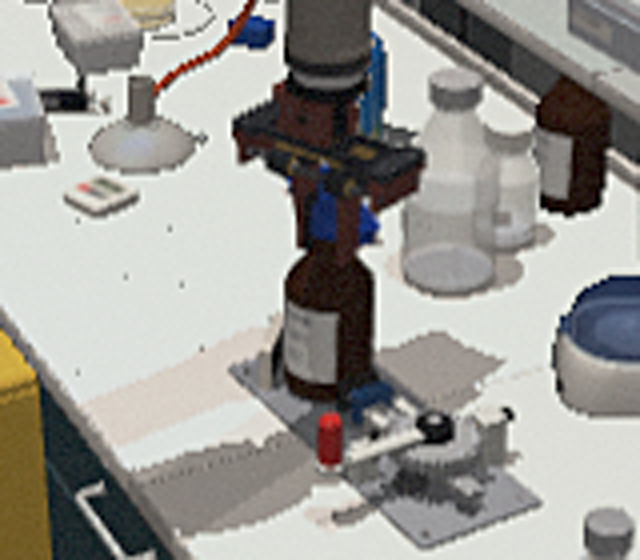

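The crop shows the bottle upright in front of the V walls with its base about at plate level, at (335,395). The knob at (330,440) is untouched.

step_arm --dr '[[0, 0, 0], [0, 0, 0], [0, 0, 0]]' --slide '[[0, 0, 0.001], [0, 0, 0.002], [0, 0, 0.002]]' --gripper '[1, 1, 1]'

```text
t: 9.48
ee_pos: [0.5348, 0.0009, 0.1622]
tool_rot: [0.001, 0.98, 0.199, 0.001]
force: [-5.5, -1.5, 16.9]
width: 0.434
grasp_force: 20.0
```

```bash
python3 - <<'E'
from h import *
np.set_printoptions(precision=4,suppress=True)
for i in range(2):
  s=manip.sense();print(s["ee_pos"],s["force"],s["wrist_torque"],s["grasp_force"]);snapshot("wrist")
E
```

```text
[0.5348 0.0009 0.1622] [-5.5328 -1.5179 16.8658] [-0.1041  1.4247 -0.0428] 20.010009706020355
[0.5348 0.0009 0.1622] [-6.5825 -0.7971 17.2151] [-0.0857  1.3831  0.0399] 20.009958744049072
```

step_arm --dr '[[0, 0, 0], [0, 0, 0], [0, 0, 0], [0, 0, 0]]' --slide '[[0, 0, 0], [0, 0, 0], [0, 0, 0], [0, 0, 0]]' --gripper '[1, 1, 1, 1]' --grip_force 5

```text
t: 9.92
ee_pos: [0.5347, 0.0009, 0.1612]
tool_rot: [0.0, 0.98, 0.199, 0.001]
force: [-3.5, -0.5, 8.8]
width: 0.432
grasp_force: 5.0
```

```bash
python3 - <<'E'
from h import *
np.set_printoptions(precision=4,suppress=True)
s=manip.sense();print(s["t"],s["ee_pos"],s["force"],s["wrist_torque"],s["grasp_force"]);im,_=grab("wrist","w5.png")
for n in("w2","w3","w5"):
    b=cv2.imread(f"pics/{n}.png");h=cv2.cvtColor(b,cv2.COLOR_BGR2HSV);d=((h[:,:,1]>80)&(b.max(2)<110)&((h[:,:,0]<20)|(h[:,:,0]>170)));d[300:]=0
    print(n,[np.nonzero(d[100:,x])[0].min()+100 for x in(260,270,280,290,300)],b[225:335:5,281,0])
cv2.imwrite("pics/c5.png",cv2.resize(b,(560,420)))
E
```

```text
9.9167 [0.5347 0.0009 0.1612] [-3.5043 -0.526   8.7603] [ 0.0709  0.5483 -0.0022] 5.0030893832445145
w2 [np.int64(148), np.int64(144), np.int64(143), np.int64(144), np.int64(147)] [13 53 76 77 76 78 91 92 93 93 93 93 93 94 95 94 94 94 93 93 93 78]
w3 [np.int64(148), np.int64(144), np.int64(143), np.int64(143), np.int64(146)] [14 53 77 77 77 78 91 93 93 93 94 93 94 94 94 94 94 94 93 93 93 78]
w5 [np.int64(149), np.int64(146), np.int64(145), np.int64(145), np.int64(148)] [16 14 77 77 77 77 79 92 93 93 94 94 93 93 94 94 94 95 94 93 94 78]
```

View pics/c5.png

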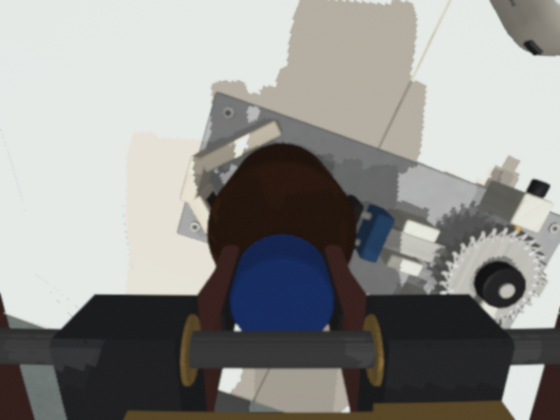

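The wrist picture shows the bottle standing inside the V, with the cap disc centred at about (282,290) and the body front at row 145. The pad (352,215) and jaw (375,235) are beside it and the lever hub is at (500,285).

step_arm --dr '[[0, 0, 0], [0, 0, 0], [0, 0, 0], [0, 0, 0], [0, 0, 0], [0, 0, 0], [0, 0, 0], [0, 0, 0], [0, 0, 0], [0, 0, 0]]' --slide '[[0, 0, 0], [0, 0, 0], [0, 0, 0], [0, 0, 0], [0, 0, 0], [0, 0, 0], [0, 0, 0], [0, 0, 0], [0, 0, 0], [0, 0, 0]]' --gripper '[1, 1, 0.12, 0.08, 0.04, 0, -0.1, -0.3, -0.5, -0.6]' --grip_force 3

```text
t: 10.8
ee_pos: [0.5336, 0.0008, 0.1596]
tool_rot: [-0.0, 0.98, 0.199, 0.0]
force: [0.7, 0.6, -0.3]
width: 0.737
grasp_force: 0.0
```

```bash
python3 - <<'E'
from h import *
np.set_printoptions(precision=4,suppress=True)
s=manip.sense();print(s["t"],s["ee_pos"],s["force"],s["wrist_torque"],s["grasp_force"],s["width"]);im,_=grab("wrist","w6.png")
b=cv2.imread("pics/w6.png");h=cv2.cvtColor(b,cv2.COLOR_BGR2HSV);d=((h[:,:,1]>80)&(b.max(2)<110)&((h[:,:,0]<20)|(h[:,:,0]>170)));d[300:]=0
print([np.nonzero(d[100:,x])[0].min()+100 for x in(260,270,280,290,300)],b[225:335:5,281,0])
m=cv2.inRange(h,(105,100,40),(130,255,255));i=np.nonzero(m[315])[0];print(i.min(),i.max())
E
```

```text
10.8 [0.5336 0.0008 0.1596] [ 0.6503  0.5512 -0.3307] [ 0.0359 -0.0274 -0.0208] 0.0 0.7366371892658641
[np.int64(148), np.int64(145), np.int64(143), np.int64(144), np.int64(147)] [14 15 13 59 77 77 77 77 84 94 93 93 93 93 93 93 93 93 93 93 93 77]
232 332
```

step_arm --dr '[[0, 0, 0], [0, 0, 0], [0, 0, 0], [0, 0, 0], [0, 0, 0], [0, 0, 0], [0, 0, 0], [0, 0, 0], [0, 0, 0], [0, 0, 0], [0, 0, 0], [0, 0, 0]]' --slide '[[0, 0, -0.01], [0, 0, -0.03], [0, 0, -0.06], [0, 0, -0.09], [0, 0, -0.11], [-0.015, 0.013, -0.12], [-0.04, 0.034, -0.12], [-0.07, 0.06, -0.12], [-0.1, 0.085, -0.12], [-0.13, 0.111, -0.11], [-0.15, 0.128, -0.09], [-0.161, 0.137, -0.07]]' --gripper '[-0.6, -0.6, -0.6, -0.6, -0.6, -0.6, -0.6, -0.6, -0.5, -0.4, -0.3, -0.2]' --grip_force 25

```text
t: 11.85
ee_pos: [0.4373, -0.1921, 0.2305]
tool_rot: [0.001, 0.981, 0.196, 0.001]
force: [0.4, 0.3, -0.4]
width: 0.617
grasp_force: 0.0
```

step_arm --dr '[[0, 0, 0], [0, 0, 0], [0, 0, 0]]' --slide '[[0, 0, 0.01], [0, 0, 0.02], [0, 0, 0.02]]' --gripper '[-0.2, -0.2, -0.2]'

```text
t: 12.1
ee_pos: [0.4387, -0.1866, 0.2086]
tool_rot: [-0.001, 0.98, 0.2, -0.001]
force: [0.6, 1.6, 0.6]
width: 0.604
grasp_force: 0.0
```

```bash
python3 - <<'E'
from h import *
np.set_printoptions(precision=4,suppress=True)
s=manip.sense();print(s["t"],s["ee_pos"],s["force"],s["width"],s["q"])
a,c=grab("wrist","w7.png");t,ct=grab("top","t7.png");a=a[:,:,::-1];t=t[:,:,::-1]
h=cv2.cvtColor(a,cv2.COLOR_BGR2HSV);m=cv2.inRange(h,(0,140,90),(8,255,255));n,l,st,ce=cv2.connectedComponentsWithStats(m);i=1+st[1:,4].argmax();print("knob px",st[i],ce[i],onz(c,[ce[i]],.11),onz(c,[ce[i]],.105))
w=cv2.resize(a,None,fx=.75,fy=.75);q=cv2.resize(t[160:270,240:370],None,fx=2.9,fy=2.9,interpolation=cv2.INTER_CUBIC)
q=np.vstack([q,np.zeros((max(0,len(w)-len(q)),q.shape[1],3),np.uint8)])[:len(w)];cv2.imwrite("pics/c7.png",np.hstack([w,q]));print(w.shape,q.shape)
E
```

```text
12.1 [ 0.4387 -0.1866  0.2086] [0.6083 1.5967 0.6046] 0.6035634156673846 [ 0.623   0.2075 -0.3956  2.0194  0.0976  0.9344 -0.992 ]
knob px [270 200  25  25 498] [281.8293 212.2811] [[ 0.44   -0.1869  0.11  ]] [[ 0.4386 -0.1875  0.105 ]]
(315, 420, 3) (315, 377, 3)
```

View pics/c7.png

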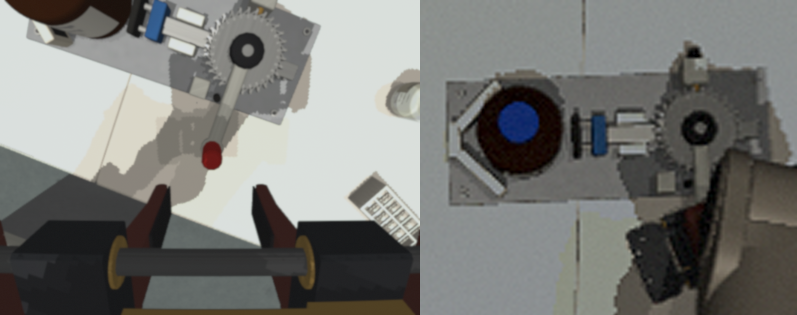

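The wrist half shows the red knob at about (211,155), midway between the open fingers. The top half shows the bottle upright in the V, cap at (518,122), clear of the pad, with the lever still at rest.

step_arm --dr '[[0, 0, 0], [0, 0, 0], [0, 0, 0], [0, 0, 0], [0, 0, 0], [0, 0, 0], [0, 0, 0], [0, 0, 0]]' --slide '[[0, 0.001, 0.015], [0, 0.001, 0.04], [0, 0.001, 0.065], [0, 0.001, 0.085], [0, 0.001, 0.102], [0, 0.001, 0.115], [0, 0.001, 0.123], [0, 0.001, 0.123]]' --gripper '[-0.2, -0.2, -0.2, -0.2, -0.2, -0.2, -0.2, -0.2]'

```text
t: 12.87
ee_pos: [0.4395, -0.1881, 0.0861]
tool_rot: [-0.0, 0.98, 0.2, -0.0]
force: [-0.4, 0.8, -0.1]
width: 0.601
grasp_force: 0.0
```

step_arm --dr '[[0, 0, 0], [0, 0, 0], [0, 0, 0], [0, 0, 0], [0, 0, 0], [0, 0, 0], [0, 0, 0], [0, 0, 0]]' --slide '[[0, 0, 0], [0, 0, 0], [0, 0, 0], [0, 0, 0], [0, 0, 0], [0, 0, 0], [0, 0, 0], [0, 0, 0]]' --gripper '[1, 1, 1, 1, 1, 1, 1, 1]' --grip_force 25

```text
t: 13.53
ee_pos: [0.4391, -0.189, 0.0871]
tool_rot: [0.0, 0.98, 0.199, -0.0]
force: [-1.3, 2.0, 5.2]
width: 0.232
grasp_force: 25.0
```

```bash
python3 - <<'E'
from h import *
np.set_printoptions(precision=4,suppress=True)
s=manip.sense();print(s["t"],s["ee_pos"],s["force"],s["width"],s["grasp_force"],s["q"])
T=rot(s["tool_rot"]);kn=np.array(s["ee_pos"])
a=np.radians(3.96);pv=kn+.11*np.array([np.cos(a),np.sin(a),0]);print("pivot",pv)
for th in np.arange(0,.93,.05235):
    p=pv-.11*np.array([np.cos(a+th),np.sin(a+th),0]);print(round(th,3),p,(T.T@(p-kn)))
E
```

```text
13.5333 [ 0.4391 -0.189   0.0871] [-1.3391  2.0377  5.1729] 0.232465654086005 25.000990664411802 [ 0.5723  0.3897 -0.3532  2.1218  0.2153  0.6632 -1.0974]
pivot [ 0.5489 -0.1814  0.0871]
0.0 [ 0.4391 -0.189   0.0871] [0. 0. 0.]
0.052 [ 0.4397 -0.1947  0.0871] [-0.0017  0.0055  0.    ]
0.105 [ 0.4405 -0.2004  0.0871] [-0.0032  0.0111  0.    ]
0.157 [ 0.4417 -0.2061  0.0871] [-0.0043  0.0167  0.    ]
0.209 [ 0.4431 -0.2116  0.0871] [-0.0052  0.0224  0.    ]
0.262 [ 0.4448 -0.2171  0.0871] [-0.0057  0.0281  0.    ]
0.314 [ 0.4469 -0.2225  0.0871] [-0.006   0.0339  0.    ]
0.366 [ 0.4491 -0.2278  0.0871] [-0.0059  0.0396  0.    ]
0.419 [ 0.4517 -0.233   0.0871] [-0.0056  0.0454  0.    ]
0.471 [ 0.4545 -0.238   0.0871] [-0.0049  0.0511  0.    ]
0.524 [ 0.4576 -0.2428  0.0871] [-0.004   0.0568  0.    ]
0.576 [ 0.461  -0.2475  0.0871] [-0.0027  0.0624  0.    ]
0.628 [ 0.4646 -0.252   0.0871] [-0.0012  0.068   0.    ]
0.681 [ 0.4684 -0.2563  0.0871] [0.0007 0.0734 0.    ]
0.733 [ 0.4724 -0.2605  0.0871] [0.0028 0.0788 0.    ]
0.785 [ 0.4766 -0.2643  0.0871] [0.0052 0.084  0.    ]
0.838 [ 0.4811 -0.268   0.0871] [0.0078 0.0891 0.    ]
0.89 [ 0.4857 -0.2714  0.0871] [0.0107 0.0941 0.    ]
```

step_arm --dr '[[0, 0, 0], [0, 0, 0], [0, 0, 0], [0, 0, 0], [0, 0, 0], [0, 0, 0], [0, 0, 0]]' --slide '[[-0.0017, 0.0055, 0], [-0.0032, 0.0111, 0], [-0.0043, 0.0167, 0], [-0.0052, 0.0224, 0], [-0.0057, 0.0281, 0], [-0.006, 0.0339, 0], [-0.006, 0.0339, 0]]' --gripper '[1, 1, 1, 1, 1, 1, 1]'

```text
t: 14.12
ee_pos: [0.4469, -0.2214, 0.087]
tool_rot: [-0.001, 0.98, 0.199, -0.0]
force: [-2.2, 5.1, 9.8]
width: 0.232
grasp_force: 25.0
```

```bash
cat >> h.py <<'E'
PV=np.array([.5489,-.1814])
def lever():
    s=manip.sense();d=PV-np.array(s["ee_pos"])[:2];th=np.arctan2(d[1],d[0])-np.radians(3.96)
    t=np.array([d[1],-d[0]])/np.hypot(*d)
    print("t",s["t"],"th",th,"r",np.hypot(*d),"F",s["force"],"F_along_advance",np.array(s["force"])[:2]@t,"Frad_out",-np.array(s["force"])[:2]@d/np.hypot(*d),"ee",s["ee_pos"],"w",s["width"],s["grasp_force"])
    T=rot(s["tool_rot"])
    for x in(.47,.524,.576,.628,.681,.733,.785,.81,.83):
        a=np.radians(3.96)+x;p=PV-.11*np.array([np.cos(a),np.sin(a)]);print(x,(T.T@np.r_[p-np.array(s["ee_pos"])[:2],0])[:2])
E
python3 -c "
from h import *
np.set_printoptions(precision=4,suppress=True)
lever()"
```

```text
t 14.1167 th 0.30440545141156516 r 0.10954082171710378 F [-2.2179  5.1105  9.7697] F_along_advance -5.567419143196773 Frad_out 0.2001344579487161 ee [ 0.4469 -0.2214  0.087 ] w 0.23170090909355187 25.00260208529653
0.47 [0.0006 0.0182]
0.524 [0.0015 0.024 ]
0.576 [0.0028 0.0296]
0.628 [0.0043 0.0351]
0.681 [0.0062 0.0406]
0.733 [0.0083 0.046 ]
0.785 [0.0106 0.0512]
0.81 [0.0119 0.0536]
0.83 [0.0129 0.0556]
```

step_arm --dr '[[0, 0, 0], [0, 0, 0], [0, 0, 0], [0, 0, 0], [0, 0, 0], [0, 0, 0], [0, 0, 0]]' --slide '[[0.0001, 0.0057, -0.001], [0.0004, 0.0115, -0.001], [0.0011, 0.0172, -0.001], [0.002, 0.0229, -0.001], [0.0033, 0.0285, -0.001], [0.0048, 0.0341, -0.001], [0.0048, 0.0341, -0.001]]' --gripper '[1, 1, 1, 1, 1, 1, 1]'

```text
t: 14.7
ee_pos: [0.465, -0.2508, 0.0873]
tool_rot: [-0.001, 0.98, 0.199, 0.0]
force: [-0.2, 4.1, -1.4]
width: 0.233
grasp_force: 25.0
```

```bash
python3 -c "
from h import *
np.set_printoptions(precision=4,suppress=True)
lever()"
```

```text
t 14.7 th 0.6217876248649826 r 0.10892919993751929 F [-0.1926  4.1282 -1.4235] F_along_advance -3.3042677505651423 Frad_out -2.48220413347892 ee [ 0.465  -0.2508  0.0873] w 0.23288583323898357 24.99941484304145
0.47 [-0.0046 -0.016 ]
0.524 [-0.0036 -0.0101]
0.576 [-0.0024 -0.0046]
0.628 [-0.0008  0.001 ]
0.681 [0.001  0.0065]
0.733 [0.0031 0.0118]
0.785 [0.0055 0.017 ]
0.81 [0.0067 0.0195]
0.83 [0.0077 0.0214]
```

step_arm --dr '[[0, 0, 0], [0, 0, 0], [0, 0, 0], [0, 0, 0], [0, 0, 0], [0, 0, 0]]' --slide '[[0.0009, 0.0027, 0], [0.0019, 0.0054, 0], [0.003, 0.0081, 0], [0.004, 0.0108, 0], [0.0046, 0.012, 0], [0.0046, 0.012, 0]]' --gripper '[1, 1, 1, 1, 1, 1]'

```text
t: 15.2
ee_pos: [0.4733, -0.2596, 0.0873]
tool_rot: [-0.001, 0.98, 0.199, -0.0]
force: [-1.1, 6.0, 0.9]
width: 0.231
grasp_force: 25.0
```

```bash
python3 -c "
from h import *
np.set_printoptions(precision=4,suppress=True)
lever()" | head -2
```

```text
t 15.2 th 0.733635493934835 r 0.10877565339978933 F [-1.1021  6.0156  0.9424] F_along_advance -4.971907785141444 Frad_out -3.5611542173646424 ee [ 0.4733 -0.2596  0.0873] w 0.23109414918743953 25.000223128299695
0.47 [-0.0088 -0.0274]
```

step_arm --dr '[[0, 0, 0], [0, 0, 0], [0, 0, 0], [0, 0, 0], [0, 0, 0], [0, 0, 0]]' --slide '[[0.0009, 0.002, 0], [0.0018, 0.004, 0], [0.0025, 0.0055, 0], [0.0033, 0.007, 0], [0.0038, 0.0082, 0], [0.0038, 0.0082, 0]]' --gripper '[1, 1, 1, 1, 1, 1]'

```text
t: 15.7
ee_pos: [0.4802, -0.2656, 0.0873]
tool_rot: [-0.001, 0.98, 0.199, -0.0]
force: [0.9, 5.0, -0.8]
width: 0.236
grasp_force: 25.0
```

```bash
python3 - <<'E'
from h import *
np.set_printoptions(precision=4,suppress=True)
lever();s=manip.sense()
a,c=grab("wrist","w8.png");t,ct=grab("top","t8.png");a=a[:,:,::-1];t=t[:,:,::-1]
w=cv2.resize(a,None,fx=.75,fy=.75);q=cv2.resize(t[160:270,240:370],None,fx=2.9,fy=2.9,interpolation=cv2.INTER_CUBIC)
q=np.vstack([q,np.zeros((max(0,len(w)-len(q)),q.shape[1],3),np.uint8)])[:len(w)];cv2.imwrite("pics/c8.png",np.hstack([w,q]))
E
```

```text
t 15.7 th 0.8176887679669945 r 0.10869062881035756 F [ 0.9051  4.9684 -0.7908] F_along_advance -2.437976463356447 Frad_out -4.422740033737148 ee [ 0.4802 -0.2656  0.0873] w 0.2363837608057583 25.000148129474837
0.47 [-0.0128 -0.0356]
0.524 [-0.0118 -0.0298]
0.576 [-0.0106 -0.0242]
0.628 [-0.0091 -0.0187]
0.681 [-0.0072 -0.0131]
0.733 [-0.0051 -0.0078]
0.785 [-0.0028 -0.0026]
0.81 [-0.0015 -0.0001]
0.83 [-0.0005  0.0018]
```

View pics/c8.png

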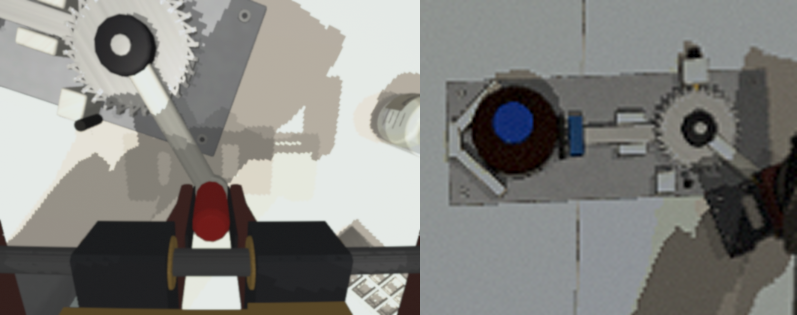

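The wrist half shows the knob held at (211,210), with the lever swung well round the hub. In the top half the pad at (563,135) is against the bottle, which sits in the V with its cap at (513,122). Next I ease back slightly to confirm the pawl of the fourth click is holding.

step_arm --dr '[[0, 0, 0], [0, 0, 0], [0, 0, 0], [0, 0, 0]]' --slide '[[-0.0007, -0.0015, 0], [-0.0014, -0.003, 0], [-0.0018, -0.004, 0], [-0.0018, -0.004, 0]]' --gripper '[1, 1, 1, 1]'

```text
t: 16.13
ee_pos: [0.478, -0.2637, 0.0874]
tool_rot: [-0.0, 0.98, 0.199, 0.001]
force: [5.2, 3.1, -6.3]
width: 0.234
grasp_force: 25.0
```

```bash
python3 -c "
from h import *
np.set_printoptions(precision=4,suppress=True)
lever()" | head -1
```

```text
t 16.1333 th 0.7903499426989999 r 0.10865575196902587 F [ 5.2319  3.0636 -6.3448] F_along_advance 1.963115352612913 Frad_out -5.736239178473903 ee [ 0.478  -0.2637  0.0874] w 0.23352312470449796 24.998831564735156
```

step_arm --dr '[[0, 0, 0], [0, 0, 0], [0, 0, 0]]' --slide '[[-0.001, -0.0018, 0], [-0.0012, -0.0022, 0], [-0.0012, -0.0022, 0]]' --gripper '[1, 1, 1]'

```text
t: 16.38
ee_pos: [0.4769, -0.2627, 0.0875]
tool_rot: [0.0, 0.98, 0.199, 0.002]
force: [7.1, 1.6, -8.6]
width: 0.233
grasp_force: 25.0
```

```bash
python3 -c "
from h import *
np.set_printoptions(precision=4,suppress=True)
lever()" | head -1
```

```text
t 16.3833 th 0.7769112248680847 r 0.10862959142038157 F [ 7.0835  1.6179 -8.6435] F_along_advance 4.230436871531989 Frad_out -5.907341906353011 ee [ 0.4769 -0.2627  0.0875] w 0.232933037090224 24.99776106036734
```

```bash
python3 - <<'E'
from h import *
np.set_printoptions(precision=4,suppress=True)
s=manip.sense();a,c=grab("wrist","w9.png");t,ct=grab("top","t9.png")
S=[dict(ee_pos=[.4802,-.2656,.0873],tool_rot=s["tool_rot"]),s]
for n,st in zip(("w8","w9"),S):
    b=cv2.imread(f"pics/{n}.png");h=cv2.cvtColor(b,cv2.COLOR_BGR2HSV);c=cam("wrist",st)
    m=cv2.inRange(h,(0,140,60),(8,255,255));k,l,q,ce=cv2.connectedComponentsWithStats(m);i=1+q[1:,4].argmax()
    g=b[:,:,2].astype(int);m2=((b.max(2)<60)).astype(np.uint8);m2[110:]=0;m2[:,:100]=0;m2[:,240:]=0
    k,l,q2,ce2=cv2.connectedComponentsWithStats(m2);j=1+q2[1:,4].argmax();print(n,"knob",q[i],ce[i],"hub",q2[j],ce2[j])
    K=onz(c,[ce[i]],.108)[0];H=onz(c,[[q2[j][0]+q2[j][2]/2,q2[j][1]+q2[j][3]/2]],.095)[0];print(K,H)
    for P in(H[:2],PV):
        d=P-K[:2];print("  lever angle",np.arctan2(d[1],d[0])-np.radians(3.96),np.hypot(*d))
for n in("t7","t8","t9"):
    b=cv2.imread(f"pics/{n}.png");h=cv2.cvtColor(b,cv2.COLOR_BGR2HSV)
    m=cv2.inRange(h,(100,120,60),(125,255,255));w=m*0;w[190:220,285:325]=m[190:220,285:325];y,x=np.nonzero(w);m2=m*0;m2[180:230,240:284]=m[180:230,240:284];y2,x2=np.nonzero(m2)
    print(n,"jaw",x.mean(),y.mean(),"mm/px",onz(ct,[[x.mean(),y.mean()]],.04),"cap",onz(ct,[[x2.mean(),y2.mean()]],.19))
E
```

```text
w8 knob [ 257  243   50   78 3082] [281.0337 282.7362] hub [ 127   20   81   81 3840] [165.4693  57.8214]
[ 0.4875 -0.263   0.108 ] [ 0.5491 -0.1907  0.095 ]
  lever angle 0.7961905859281165 0.09495231450393221
  lever angle 0.8565331792494723 0.10210371739404069
w9 knob [ 257  243   50   77 3040] [281.9237 282.4306] hub [ 136   15   80   82 3758] [173.508   53.2057]
[ 0.4843 -0.2604  0.108 ] [ 0.5485 -0.1902  0.095 ]
  lever angle 0.7616103590395167 0.09510225987751644
  lever angle 0.8167642070848489 0.10204013916779581
t7 jaw 301.45283018867923 205.88679245283018 mm/px [[ 0.5425 -0.0798  0.04  ]] cap [[0.5394 0.0013 0.19  ]]
t8 jaw 293.4074074074074 205.7962962962963 mm/px [[ 0.5421 -0.0558  0.04  ]] cap [[0.5393 0.0065 0.19  ]]
t9 jaw 293.6363636363636 206.23636363636365 mm/px [[ 0.5408 -0.0565  0.04  ]] cap [[0.5392 0.0064 0.19  ]]
```

step_arm --dr '[[0, 0, 0], [0, 0, 0], [0, 0, 0]]' --slide '[[-0.001, -0.0015, 0], [-0.0016, -0.0025, 0], [-0.0016, -0.0025, 0]]' --gripper '[1, 1, 1]'

```text
t: 16.73
ee_pos: [0.4756, -0.2615, 0.0876]
tool_rot: [0.001, 0.98, 0.199, 0.003]
force: [11.5, 0.1, -13.5]
width: 0.234
grasp_force: 25.0
```

```bash
python3 -c "
from h import *
np.set_printoptions(precision=4,suppress=True)
lever()" | head -1
```

```text
t 16.7333 th 0.7609114306152497 r 0.1085984579443988 F [ 11.494    0.0632 -13.4713] F_along_advance 8.439360329298776 Frad_out -7.803424472080559 ee [ 0.4756 -0.2615  0.0876] w 0.23424900789220746 24.995980911771767
```

step_arm --dr '[[0, 0, 0], [0, 0, 0], [0, 0, 0], [0, 0, 0], [0, 0, 0], [0, 0, 0]]' --slide '[[0.001, 0.002, 0], [0.002, 0.004, 0], [0.003, 0.0055, 0], [0.0035, 0.0065, 0], [0.0035, 0.0065, 0], [0.0035, 0.0065, 0]]' --gripper '[1, 1, 1, 1, 1, 1]'

```text
t: 17.23
ee_pos: [0.4789, -0.2645, 0.0873]
tool_rot: [-0.001, 0.98, 0.199, 0.0]
force: [2.3, 4.9, -3.5]
width: 0.231
grasp_force: 25.0
```

```bash
python3 - <<'E'
from h import *
np.set_printoptions(precision=4,suppress=True)
lever();t,ct=grab("top","t10.png");b=t[:,:,::-1]
h=cv2.cvtColor(np.ascontiguousarray(b),cv2.COLOR_BGR2HSV);m=cv2.inRange(h,(100,120,60),(125,255,255));y,x=np.nonzero(m[190:220,285:325]);print("jaw",onz(ct,[[x.mean()+285,y.mean()+190]],.04))
cv2.imwrite("pics/c10.png",b[90:300,60:480])
E
```

```text
t 17.2333 th 0.8015753756119346 r 0.10871727358109168 F [ 2.3349  4.9314 -3.5395] F_along_advance -1.39167919761854 Frad_out -5.275780402322874 ee [ 0.4789 -0.2645  0.0873] w 0.2313377543674414 24.999365723342635
0.47 [-0.012  -0.0341]
0.524 [-0.011  -0.0282]
0.576 [-0.0098 -0.0226]
0.628 [-0.0083 -0.0171]
0.681 [-0.0064 -0.0116]
0.733 [-0.0043 -0.0063]
0.785 [-0.002  -0.0011]
0.81 [-0.0007  0.0014]
0.83 [0.0003 0.0033]
jaw [[ 0.5409 -0.0563  0.04  ]]
```

View pics/c10.png

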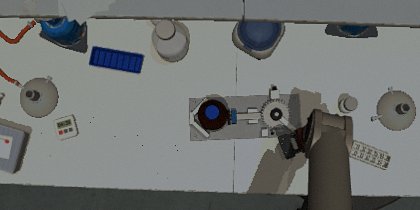

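The final top view shows the bottle upright in the V at (212,114) with the pad pressed on it and the gripper holding the knob at (292,142). The timer, blue rack, vial and white rack are where they were. I'm handing the job in.

```bash
python3 -c "
from rig import close_job
print(close_job())"
```

```text
the job is handed in; nothing more can be done
None
```

The bottle stands upright in the nest, pressed by the pad; the lever is at its fourth click with the pawl holding, the knob is still gripped, no bystander was moved, and the job was handed in at about 17 s.

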